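# Unload the yarn tester and hold its cover open

## Task

Take the yarn bobbin off the post on the tester's cover and stand it upright in the round steel tray. Then, before touching the release tab, tug the cover up by its grip block to learn whether it is caught; if it is, free it by sliding the release tab over, away from the grip. Raise the cover to at least 45 degrees and finish while the gripper is still holding it up there, leaving everything else on the bench where it is.

Things in the scene. Friction and masses are not known exactly. Their poses are not given: they have to be found in the camera images.
- tester: Low bench-top yarn tester, a white housing 300 (x) x 240 (y) x 85 mm high with a hinged aluminium cover on top. Origin on the bench under the housing's centre; its front faces -x (the robot) and its z is up. Fixed, but stands at another place and yaw each time. The housing's front deck, 85 mm above the bench, is the strip from x = -150 to -100 mm; behind it the cover plate (12 mm thick, top 99 mm above the bench) reaches from x = -100 to +115 mm and over y = +-116 mm.
- cover (a joint): Angle of the cover about its hinge, in rad: 0 shut, grows as the front of the cover rises, stop at 1.4. It falls shut when let go at any angle (about 3 N at the grip lifts it). Under the cover, out of sight, a bolt may or may not catch it: when caught the cover rises only 0.03 rad (6 mm at the grip) and then stops hard; when free it goes on rising. The bolt stays where it was pushed, so a released cover stays free.
- cover_hinge (a point): Point on the hinge axis, at the middle of the cover's rear edge, 115 mm behind the tester's origin and 85 mm above the bench; it is fixed to the cover. The hinge axis is the tester's y.
- grip (a point): Middle of the upper part of the cover's grip: an upright black block standing at the middle of the cover's front edge, 28 (x) x 22 (y) x 42 mm high above the cover plate. This point is 27 mm above the plate, 15 mm below the block's top, 198 mm in front of the hinge axis and 41 mm above it when shut; it is fixed to the cover and its y is across the 22 mm. Pinched across the 22 mm, the block can turn between the fingers as the cover swings.
- post_foot (a point): Foot of the steel post on the cover plate, 14 mm thick and 62 mm high, square to the plate, 30 mm behind the tester's origin and 50 mm to its +y side.
- bobbin: Yarn bobbin on the post: a card tube 25 mm outside, 18 mm bore, 52 mm long, with grey yarn wound on it 50 mm across from 6 to 42 mm above its lower end; about 140 g. Origin at the centre of its lower end, z along its axis, up. It rests on the cover plate with the post through it (the post shows 10 mm above the tube). A like bobbin that stands on the bench is only a bystander.
- tray: Round steel tray fixed to the bench, left or right of the tester: 120 mm across the rim, 14 mm high, inside floor 4 mm above the bench and about 106 mm across. Origin on the bench under its centre. The bin of specimen holders on the other side of the tester is a bystander.
- tab_top (a point): Centre of the top of the release tab: a small upright black block 18 (x) x 12 (y) x 22 mm high on the front deck, 125 mm in front of the tester's origin and 50 mm to its -y side as it starts; its top is 108 mm above the bench.
- tab (a joint): Travel of the release tab in m: 0 at the start, 0.014 fully over, towards the tester's -y (away from the grip). It has no spring, takes about 2 to 4 N, and stays where it is left. Sliding it over pushes the hidden bolt along; a caught bolt is clear of the cover from about 8 mm of travel on.
Things that resemble listed ones, but are neither listed nor needed, are in the scene too. What is shaped like the bobbin but orange or red is not meant.

How it is judged:
On the way, in this order (a step that is already met when the one before it is completed fails the run):
1. the bobbin is off the post and stands in the tray, let go (horizontal distance between bobbin and tray below 0.035 m and height (world z) of bobbin below 0.012 m and angle between bobbin's own z axis and vertical below 0.15 rad and contact force between the fingers and bobbin below 0.2 N), for 0.2 s.
2. the cover has been tugged up by at least 0.01 rad with the release tab not yet moved (value of joint cover above 0.01 rad and value of joint tab below 0.004 m and contact force between the fingers and cover above 0.5 N), for 0.05 s.
3. the cover is raised past 0.7 rad (value of joint cover above 0.7 rad), for 0.2 s.
At the end, for the whole second after the job is handed in: The bobbin stands still and upright (within 0.15 rad) on the tray's floor, its axis within 35 mm of the tray's centre; the cover is up by more than 0.7 rad (40 degrees), at rest (under 0.1 rad/s), with the fingers in contact with it (over 0.5 N) and nothing else under it (value of joint cover above 0.7 rad and velocity of joint cover between -0.1 and 0.1 rad/s and contact force between the fingers and cover above 0.5 N and contact force between bobbin and cover below 0.1 N and horizontal distance between bobbin and tray below 0.035 m and height (world z) of bobbin below 0.012 m and angle between bobbin's own z axis and vertical below 0.15 rad and linear speed of bobbin below 0.02 m/s); the arm keeps its last pose, push and grip.
It fails at once if a bystander is shifted by more than 30 mm (distance of any of spare, weight, driver, jar, beaker from where it was at the start of the episode above 0.03 m).
It fails at once if the cover is raised while the bobbin is still on its post (value of joint cover above 0.15 rad and distance between bobbin and post_foot below 0.05 m).
It also fails if it takes over 72 s, if anything falls off the work surface, if the arm or the gripper's body presses on something with over 40 N, if the wrist force passes 120 N, or if a joint passes its speed limit or range.

## Robot

A 7-joint arm with a two-finger parallel gripper is mounted at the origin on the work surface. World frame = base frame: x ahead of the robot, y to its left, z up, the work surface at z = 0. Lengths are in m, angles in rad, forces in N, time in s.
With the tool pointing down it reaches from about 0.4 to 0.875 m from the base axis. Payload 6.5 kg.
Tool frame: the origin (TCP) lies on the centre line of the jaws, within the pads' length; the fingertips stand 19 mm ahead of it and the grasp point (between the pads) is the TCP; z points along the fingers, y is the direction in which the jaws open and shut (so a half turn about z gives the same grasp; the last joint's range is limited). The gripper opens to 88 mm and grips with 3 to 60 N. Pads are 18 mm wide; open, the fingers measure 123 mm over their backs; the gripper's body (75 mm by 187 mm) begins 45 mm behind the grasp point.
Start: joints at [1.14, 0.536, -0.004, 1.538, 0.003, 1.067, -0.071], TCP at [0.232, -0.607, 0.258] pointing down, gripper open.
Joint ranges: [-2.7, 2.7], [-0.37, 2.16], [-1.27, 1.26], [0.24, 2.4], [-1.31, 4.45], [0.19, 1.91], [-2.76, 2.76]. Speed limits (rad/s): [2.39, 2.39, 3.14, 3.14, 3.14, 3.14, 3.14].

## Interface

Orientations are given as a unit quaternion [w, x, y, z].
In Python, from plant import bot gives the robot as it stands.
- The arm moves only by the tool send_rows, never from a script. Its argument "targets" is a list of rows, each a list of 7 numbers: the shift along the tool's x, y, z in cm, then the turn, a rotation vector about the tool's x, y, z in degrees, then the opening, from 0 (shut) to 1 (fully open). In form: [[dx, dy, dz, rx, ry, rz, jaw], ...]. A call has 1 to 5 rows; each row is the pose to reach, as a shift and turn from the pose commanded when the call began, along the tool's axes at that moment; what a row does not reach only later rows make up. A row lasts 1/12 s, in which the tool goes at most 41.7 mm and 7.16 degrees, less where a joint would pass 70% of its speed; a pose out of reach is approached as far as the arm can. A call with a gripper value outside its range is refused whole. The fingers move at their own pace and stop on an object; "newtons" is the grip in N (left out, the last holds). Time passes only in rows, so rows that repeat a pose let the fingers close. It gives the time, the measured TCP pose, the force and the opening at its end, in the units of the state.
- bot.get_obs(): the state, without advancing time (a new reading comes with each control period).
- bot.read_camera(name): name is "scene" or "top" or "wrist"; returns a dict with "pixels" (384x512x3 uint8, red, green, blue), "vertical_fov" (degrees; the focal length in pixels is half the picture's height over the tangent of half this angle, whatever the lens; pixels are square), "cx", "cy" (the principal point, pixels), "world_from_camera" (4x4, takes a point from camera to world coordinates); the wrist camera has in their place "hand_eye" (4x4, takes a point from camera to tool coordinates, whose origin is the TCP and whose axes are the flange's). Camera axes: x right, y down, z forward; pixel columns grow to the right and rows downward; lengths in m; the calibration is good to about 2 mm. A picture is of the moment at which its call begins: read the wrist's pose just before it. There is no depth.
- bot.finish_job(): hands the job in, once; it reports no verdict.
Trained networks look in the newest picture that a camera, given by its name, has taken for a name from the list of things; names that differ only in an ending like _2 or _b are one class to them, and where a whole thing is asked for, a point or a joint stands for the part that bears it (a point fixed in the world has none). Each returns a list of dicts, best first, with "score" (0 to 1); they miss things now and then, are a little off and sometimes report something else, mostly with a low value. They report only what shows in the picture. A call takes as long as a camera call. They do not tell look-alikes from the thing itself.
- bot.cut_out(camera, query): "pixels" (384x512 bool, what is visible of it).
- bot.spot_point(camera, query): "at" ([x, y, z] in m, in the coordinates of the camera as it stood for that picture, good to about 4 mm: a listed point, or the origin of a listed thing).
The state is a dict: "time": time; "joints": joint angles; "joint_velocities": joint speeds; "joint_efforts": joint torques, N m; "tool_pos": TCP position; "tool_rot": TCP orientation; "wrist_force": force on the tool from outside, world axes, zero at the start; "torque": the same for the moment, N m; "grip_width": finger opening in m.
Only numpy, scipy, OpenCV 4.12 (cv2) and the standard library are available. Lean on these libraries where they do the work, as an engineer would, in place of code of your own. Each camera call takes 0.05 s, during which the arm holds its last target.

## Working session

There is one attempt and no reset: what is moved stays moved. The work goes in short steps, Python scripts to look and compute and a tool call to move; the robot and the scene stay as the last step left them, time stands still between calls to the robot, and variables do not carry over. Pictures are saved under pics/ and viewed, and the job is handed in when it is done.

Besides the shell and the picture viewer there is one more tool, called after "Emit:" as name(argument=value, ...) on one line, values as JSON. send_rows: Moves the arm, as the interface text tells. Its arguments: {"type":"object","properties":{"targets":{"type":"array"},"newtons":{"type":"number"}},"required":["targets"]}

```bash
ls; mkdir -p pics
cat > h.py <<'E'
import numpy as np, cv2
from scipy.spatial.transform import Rotation as R
from plant import bot
def q(o): w,x,y,z=o; return R.from_quat([x,y,z,w])
def Tool():
    o=bot.get_obs(); T=np.eye(4); T[:3,:3]=q(o['tool_rot']).as_matrix(); T[:3,3]=o['tool_pos']; return T,o
def cam(name,save=None):
    T,o=Tool()
    c=bot.read_camera(name)
    W=np.array(c['world_from_camera']) if 'world_from_camera' in c else T@np.array(c['hand_eye'])
    f=192/np.tan(np.radians(c['vertical_fov'])/2)
    if save: cv2.imwrite('pics/'+save,c['pixels'][:,:,::-1])
    return c,W,f
def spot(name,W,qs):
    for s in qs:
        for d in bot.spot_point(name,s)[:3]:
            p=W@np.r_[d['at'],1]; print(name,s,round(d['score'],2),p[:3].round(4))
def proj(c,W,f,p):
    x=np.linalg.inv(W)@np.r_[p,1]; return c['cx']+f*x[0]/x[2],c['cy']+f*x[1]/x[2]
def ray(c,W,f,u,v,z):
    d=W[:3,:3]@np.array([(u-c['cx'])/f,(v-c['cy'])/f,1]); o=W[:3,3]; return o+d*(z-o[2])/d[2]
E
python3 - <<'E'
from h import *
for n in ['top','scene']:
    c,W,f=cam(n,n+'0.png'); print(n,f,c['cx'],c['cy'],W.round(3).tolist())
    spot(n,W,['tester','cover_hinge','grip','post_foot','bobbin','tray','tab_top'])
print(bot.get_obs())
E
```

```text
pics
top 421.66534476133245 262.96135897183007 189.1374669593126 [[0.028, -0.982, 0.189, 0.438], [-1.0, -0.029, -0.002, 0.018], [0.007, -0.189, -0.982, 1.076], [0.0, 0.0, 0.0, 1.0]]
top tester 0.91 [ 0.5727  0.0478 -0.0007]
top cover_hinge 0.9 [0.6918 0.0613 0.0886]
top grip 0.66 [0.489  0.0441 0.1256]
top post_foot 0.72 [0.5961 0.1018 0.0997]
top bobbin 0.92 [ 0.7953  0.1194 -0.    ]
top bobbin 0.83 [ 6.224e-01  2.462e-01 -3.000e-04]
top bobbin 0.82 [0.5984 0.1021 0.0969]
top tray 0.77 [ 0.4796 -0.343   0.001 ]
top tab_top 0.47 [ 0.4538 -0.0091  0.1082]
scene 354.99577577470376 256.01648700436147 190.92073315168932 [[0.24, 0.826, -0.511, 1.072], [0.971, -0.212, 0.112, -0.117], [-0.016, -0.523, -0.852, 0.887], [0.0, 0.0, 0.0, 1.0]]
scene tester 0.94 [0.5716 0.0484 0.0006]
scene cover_hinge 0.93 [0.6828 0.058  0.0872]
scene grip 0.79 [0.492  0.0427 0.1301]
scene grip 0.7 [0.5973 0.0985 0.1014]
scene post_foot 0.62 [0.5961 0.0986 0.097 ]
scene bobbin 0.86 [0.7934 0.1139 0.0015]
scene bobbin 0.81 [0.5977 0.1023 0.1005]
scene bobbin 0.81 [ 0.7589  0.2364 -0.0018]
scene tray 0.8 [ 0.4795 -0.3435  0.0061]
scene tab_top 0.61 [ 0.4565 -0.0122  0.1085]
{'time': 0.8, 'joints': array([ 1.13979111,  0.53636852, -0.00442866,  1.53791828,  0.00258773,
        1.06729875, -0.07119563]), 'joint_velocities': array([ 0.00035234, -0.00115921, -0.00083288, -0.00061455,  0.00040453,
       -0.00079537, -0.00013075]), 'joint_efforts': array([ 6.50112470e-04, -5.70851576e+01,  9.90525261e-01, -2.51909727e+01,
       -5.62260859e-02,  1.08629430e-02, -2.85943216e-06]), 'tool_pos': array([ 0.23191325, -0.60720421,  0.25772889]), 'tool_rot': array([ 6.64464485e-06,  9.83405305e-01,  1.81422176e-01, -7.85620940e-08]), 'wrist_force': array([ 0.02262131, -0.03963274, -0.78128765]), 'torque': array([-0.00761673,  0.02290332,  0.00488829]), 'grip_width': 0.08800343646612074}
```

View pics/top0.png

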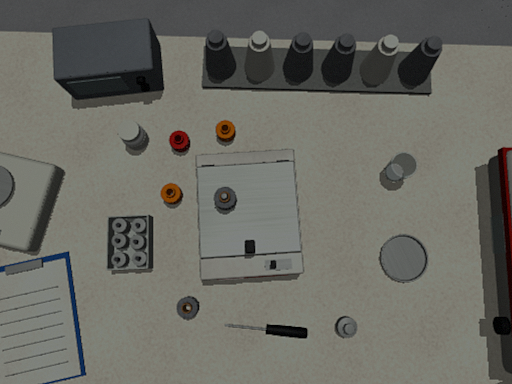

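View pics/scene0.png

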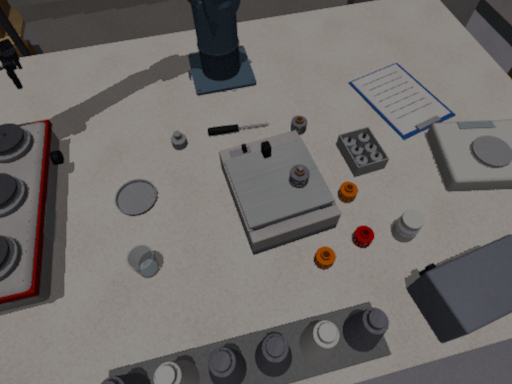

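The top view shows the bobbin on the post at about (225,198), the grip at (250,247), the tab at (272,265) and the tray at (403,258). The orange and red look-alikes and a spare bobbin at (188,307) are clear of these. Next I fit the tester pose.

```bash
cat > fit.py <<'E'
from h import *
from scipy.optimize import least_squares
L={'tester':(0,0,0),'cover_hinge':(.115,0,.085),'grip':(-.083,0,.126),'post_foot':(.03,.05,.099),'tab_top':(-.125,-.05,.108)}
def fit(obs):
    def r(p):
        c,s=np.cos(p[2]),np.sin(p[2]); out=[]
        for n,w in obs:
            l=L[n]; out+= [p[0]+c*l[0]-s*l[1]-w[0], p[1]+s*l[0]+c*l[1]-w[1]]
        return np.array(out)
    s=least_squares(r,[.57,.05,.08],loss='soft_l1',f_scale=.004); return s.x
def loc(p,l):
    c,s=np.cos(p[2]),np.sin(p[2]); return np.array([p[0]+c*l[0]-s*l[1],p[1]+s*l[0]+c*l[1],l[2]])
def shift(target,yaw=None):
    "tool-axis cm to reach world target"
    T,o=Tool(); d=T[:3,:3].T@(np.array(target)-T[:3,3])*100
    y=np.degrees(np.arctan2(T[1,0],T[0,0])); print('shift cm',d.round(2),'yaw now',y.round(2),'rz', None if yaw is None else round(y-np.degrees(yaw),2))
E
python3 - <<'E'
from fit import *
obs=[]
for n in ['top','scene']:
    c,W,f=cam(n)
    for k in L:
        for d in bot.spot_point(n,k)[:1]: obs.append((k,(W@np.r_[d['at'],1])[:3]))
p=fit(obs); print(p)
for k,w in obs: print(k,(loc(p,L[k])-w).round(4))
print(loc(p,L['post_foot']))
c,W,f=cam('top')
im=cv2.resize(np.ascontiguousarray(c['pixels'][:,:,::-1])[120:300,150:320],None,fx=4,fy=4)
def dr(l,col):
    u,v=proj(c,W,f,loc(p,l)); cv2.circle(im,(int((u-150+.5)*4),int((v-120+.5)*4)),3,col,-1)
for x in(-.15,.15):
    for y in(-.12,.12): dr((x,y,.085),(0,0,255))
for k in L: dr(L[k],(0,255,0))
cv2.imwrite('pics/fit0.png',im[:600])
shift([*loc(p,L['post_foot'])[:2],.26],p[2])
E
```

```text
[0.57261018 0.04920781 0.09515658]
tester [-0.0008  0.0016 -0.0006]
cover_hinge [-0.0026 -0.0005 -0.0029]
grip [ 0.002  -0.0004 -0.0001]
post_foot [ 0.0009 -0.0028 -0.0012]
tab_top [-0.0023 -0.0051 -0.0027]
tester [ 0.0016 -0.0016 -0.002 ]
cover_hinge [ 0.0016  0.0008 -0.0015]
grip [-0.0023  0.0001 -0.0021]
post_foot [ 0.0002  0.0034 -0.001 ]
tab_top [0.0011 0.0039 0.0004]
[0.59772381 0.101832   0.099     ]
shift cm [ 59.48 -53.18  -0.23] yaw now 20.91 rz 15.45
```

View pics/fit0.png

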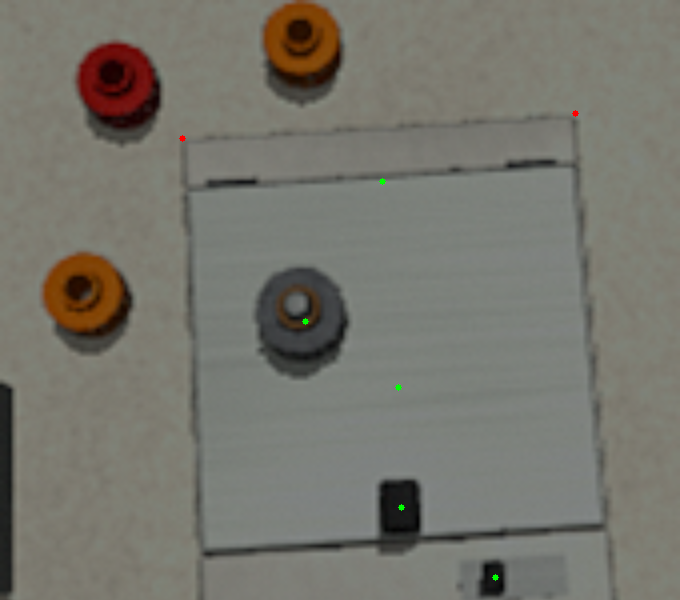

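Emit:
send_rows(targets=[[3, -2.7, -0.8, 0, 0, 0, 1], [6, -5.3, -1.6, 0, 0, 0, 1], [9, -8, -2.4, 0, 0, 0, 1], [12, -10.7, -3.2, 0, 0, 0, 1], [14.9, -13.3, -4, 0, 0, 0, 1]])

```text
time: 1.87
tool_pos: [0.3243, -0.4278, 0.2982]
tool_rot: [0.0, 0.983, 0.181, 0.0]
wrist_force: [1.2, -0.5, -0.2]
grip_width: 0.0883
```

Emit:
send_rows(targets=[[3, -2.7, 0, 0, 0, 0, 1], [6, -5.3, 0, 0, 0, 0, 1], [9, -8, 0, 0, 0, 0, 1], [12, -10.7, 0, 0, 0, 0, 1], [14.9, -13.3, 0, 0, 0, 0, 1]])

```text
time: 2.28
tool_pos: [0.416, -0.2504, 0.2981]
tool_rot: [0.0, 0.983, 0.181, 0.0]
wrist_force: [0.4, -0.9, -0.1]
grip_width: 0.0882
```

Emit:
send_rows(targets=[[3, -2.7, 0, 0, 0, 0, 1], [6, -5.3, 0, 0, 0, 0, 1], [9, -8, 0, 0, 0, 0, 1], [12, -10.7, 0, 0, 0, 0, 1], [14.9, -13.3, 0, 0, 0, 0, 1]])

```text
time: 2.7
tool_pos: [0.5078, -0.073, 0.298]
tool_rot: [0.0, 0.983, 0.181, 0.0]
wrist_force: [1.2, -1.3, -0.8]
grip_width: 0.0879
```

Run:
```python
from fit import *
p=[0.57261018,0.04920781,0.09515658]
shift([*loc(p,L['post_foot'])[:2],.26],p[2])
```

```text
shift cm [ 14.64 -13.12   3.81] yaw now 20.91 rz 15.45
```

Emit:
send_rows(targets=[[3, -2.7, 0, 0, 0, 4, 1], [6, -5.3, 0, 0, 0, 8, 1], [9, -8, 0, 0, 0, 12, 1], [12, -10.7, 0, 0, 0, 15.4, 1], [14.6, -13.1, 0, 0, 0, 15.4, 1]])

```text
time: 3.12
tool_pos: [0.5976, 0.1022, 0.2979]
tool_rot: [-0.0, 0.999, 0.047, 0.0]
wrist_force: [0.2, -0.5, 0.3]
grip_width: 0.0884
```

Emit:
send_rows(targets=[[0, 0, 0, 0, 0, 0, 1], [0, 0, 0, 0, 0, 0, 1]])

```text
time: 3.28
tool_pos: [0.5968, 0.102, 0.2974]
tool_rot: [-0.0, 0.999, 0.05, -0.0]
wrist_force: [0.7, -0.3, -0.3]
grip_width: 0.0883
```

Run:
```python
from fit import *
c,W,f=cam('wrist','w1.png')
spot('wrist',W,['bobbin','post_foot','grip','tab_top'])
p=[0.57261018,0.04920781,0.09515658]
shift([*loc(p,L['post_foot'])[:2],.13],p[2])
im=cv2.imread('pics/w1.png')
for z in(.151,.161):
    u,v=proj(c,W,f,[*loc(p,L['post_foot'])[:2],z]); print(u,v)
```

```text
wrist bobbin 0.91 [0.758  0.2349 0.0008]
wrist bobbin 0.86 [0.622  0.2484 0.0024]
wrist bobbin 0.8 [0.6016 0.1029 0.0996]
wrist post_foot 0.74 [0.5985 0.1029 0.0994]
wrist grip 0.8 [0.4912 0.0429 0.1243]
wrist tab_top 0.62 [ 0.4528 -0.0121  0.1102]
shift cm [ 0.15 -0.43 16.78] yaw now 5.36 rz -0.09
256.80156684969273 183.6484906139119
256.81413191969125 185.97486690726805
```

View pics/w1.png

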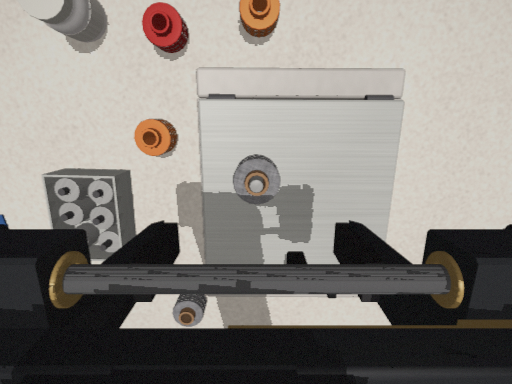

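Wrist view: the bobbin's post top is at (256,185), matching the predicted (257,186).

Run:
```python
from fit import *
p=[0.57261018,0.04920781,0.09515658]
for i in range(5):
    print(bot.get_obs()['time'],bot.get_obs()['tool_pos'])
    c,W,f=cam('wrist')
    d=bot.spot_point('wrist','bobbin'); print([(W@np.r_[x['at'],1])[:3].round(4) for x in d])
print(loc(p,L['post_foot']))
shift([*loc(p,L['post_foot'])[:2],.13],p[2])
```

```text
3.5333 [0.59660631 0.09755988 0.29781773]
[array([0.5974, 0.1029, 0.0963]), array([ 0.6211,  0.2472, -0.    ]), array([0.7587, 0.2344, 0.0011]), array([0.7973, 0.1173, 0.0028])]
3.6333 [0.59666257 0.09812001 0.29791335]
[array([ 0.6201,  0.2512, -0.0026]), array([0.7972, 0.1116, 0.0019]), array([0.7559, 0.2344, 0.0016]), array([0.5995, 0.1024, 0.0974])]
3.7333 [0.5967135  0.09868583 0.29788233]
[array([0.5975, 0.1021, 0.1012]), array([ 0.6181,  0.2541, -0.0023]), array([0.7576, 0.2333, 0.0011]), array([0.798 , 0.1148, 0.0019])]
3.8333 [0.59675086 0.09907842 0.29781895]
[array([0.7555, 0.2355, 0.0045]), array([0.6014, 0.1007, 0.0998]), array([ 0.6182,  0.2488, -0.0011]), array([0.7943, 0.1125, 0.0036])]
3.9333 [0.59674848 0.09932406 0.29773073]
[array([0.5974, 0.1017, 0.0977]), array([0.6186, 0.2481, 0.0008]), array([0.7567, 0.2337, 0.0014]), array([0.7933, 0.1148, 0.0026])]
[0.59772381 0.101832   0.099     ]
shift cm [ 0.12 -0.23 16.77] yaw now 5.5 rz 0.05
```

Emit:
send_rows(targets=[[0, 0, 2.5, 0, 0, 0, 1], [0, -0.1, 5, 0, 0, 0, 1], [0, -0.1, 7.5, 0, 0, 0, 1], [0, -0.1, 9, 0, 0, 0, 1], [0, -0.1, 10, 0, 0, 0, 1]])

```text
time: 4.45
tool_pos: [0.5956, 0.1002, 0.1956]
tool_rot: [0.0, 0.999, 0.048, -0.001]
wrist_force: [-1.0, -0.0, 0.5]
grip_width: 0.0877
```

Run:
```python
from fit import *
c,W,f=cam('wrist','w2.png')
spot('wrist',W,['bobbin'])
p=[0.57261018,0.04920781,0.09515658]
shift([*loc(p,L['post_foot'])[:2],.13],p[2])
print(bot.get_obs()['wrist_force'])
```

```text
wrist bobbin 0.71 [0.596  0.1035 0.099 ]
wrist bobbin 0.67 [6.187e-01 2.479e-01 3.000e-04]
shift cm [ 0.23 -0.13  6.62] yaw now 5.51 rz 0.06
[0.82063818 0.54987125 0.80889647]
```

View pics/w2.png

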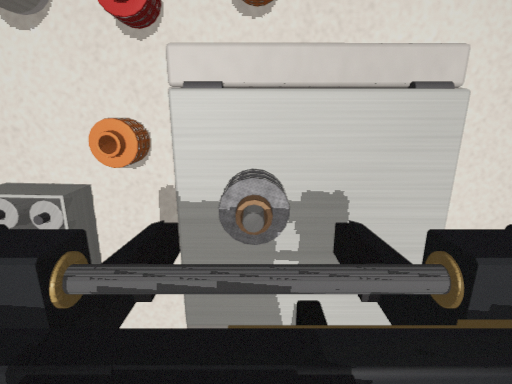

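Centred: the bobbin is at (254,215), between the fingers. I'll descend the rest of the way and close.

Emit:
send_rows(targets=[[0.1, -0.1, 1.5, 0, 0, 0, 1], [0.1, -0.1, 3, 0, 0, 0, 1], [0.1, -0.1, 4.5, 0, 0, 0, 1], [0.1, -0.1, 5.8, 0, 0, 0, 1], [0.1, -0.1, 6.6, 0, 0, 0, 1]])

```text
time: 4.97
tool_pos: [0.5977, 0.1016, 0.1313]
tool_rot: [-0.0, 0.999, 0.048, 0.0]
wrist_force: [0.2, 0.1, 0.1]
grip_width: 0.0882
```

Emit:
send_rows(targets=[[0, 0, 0, 0, 0, 0, 0.4], [0, 0, 0, 0, 0, 0, 0.4], [0, 0, 0, 0, 0, 0, 0.4], [0, 0, 0, 0, 0, 0, 0.4], [0, 0, 0, 0, 0, 0, 0.4]], newtons=15)

```text
time: 5.38
tool_pos: [0.5981, 0.1017, 0.1325]
tool_rot: [-0.0, 0.999, 0.048, 0.001]
wrist_force: [-0.4, -0.6, -0.2]
grip_width: 0.0569
```

Emit:
send_rows(targets=[[0, 0, 0, 0, 0, 0, 0.4], [0, 0, 0, 0, 0, 0, 0.4], [0, 0, 0, 0, 0, 0, 0.4]])

```text
time: 5.63
tool_pos: [0.5979, 0.1017, 0.1322]
tool_rot: [-0.0, 0.999, 0.048, 0.0]
wrist_force: [-0.7, 0.8, 2.4]
grip_width: 0.0484
```

Emit:
send_rows(targets=[[0, 0, -1.5, 0, 0, 0, 0.4], [0, 0, -3.5, 0, 0, 0, 0.4], [0, 0, -5.5, 0, 0, 0, 0.4], [0, 0, -7.5, 0, 0, 0, 0.4], [0, 0, -9.5, 0, 0, 0, 0.4]])

```text
time: 6.05
tool_pos: [0.597, 0.1014, 0.2271]
tool_rot: [0.0, 0.999, 0.048, -0.001]
wrist_force: [0.7, -0.1, -2.9]
grip_width: 0.0487
```

Run:
```python
from fit import *
c,W,f=cam('scene','s2.png')
spot('scene',W,['bobbin','tray'])
c,W,f=cam('top','t2.png')
spot('top',W,['bobbin','tray'])
# tray circle
for n in['top','scene']:
    c,W,f=cam(n)
    for d in bot.cut_out(n,'tray')[:1]:
        m=d['pixels'].astype(np.uint8); k=max(cv2.findContours(m,0,1)[0],key=cv2.contourArea)
        pts=np.array([ray(c,W,f,u,v,.014)[:2] for u,v in k[:,0]],np.float32)
        print(n,d['score'],cv2.minEnclosingCircle(pts*1000))
shift([.4795,-.343,.21])
```

```text
scene bobbin 0.95 [ 0.7605  0.2371 -0.0014]
scene bobbin 0.75 [0.5994 0.1041 0.1939]
scene bobbin 0.63 [7.955e-01 1.142e-01 2.000e-04]
scene tray 0.61 [ 0.4797 -0.3451  0.0031]
scene tray 0.5 [0.5966 0.097  0.0978]
top bobbin 0.59 [ 0.7946  0.1215 -0.0023]
top tray 0.81 [ 0.4763 -0.3398  0.0014]
top 0.65 ((478.0306701660156, -339.1994323730469), 60.84162521362305)
scene 0.66 ((480.318115234375, -338.9447326660156), 61.88261413574219)
shift cm [-15.96  43.11   1.6 ] yaw now 5.51 rz None
```

View pics/s2.png

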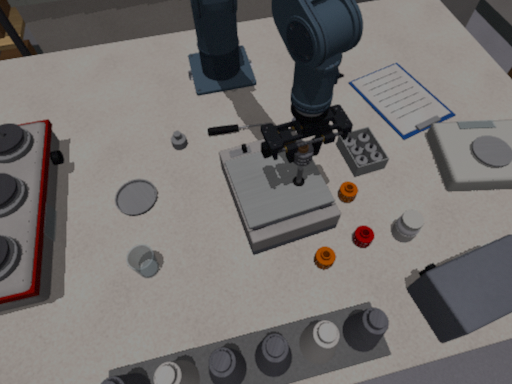

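Bobbin held clear of the post at (303,155) in the scene view.

Emit:
send_rows(targets=[[-1, 2.7, 0, 0, 0, 0, 0.4], [-2.3, 6.2, 0, 0, 0, 0, 0.4], [-3.6, 9.7, 0, 0, 0, 0, 0.4], [-4.9, 13.2, 0, 0, 0, 0, 0.4], [-6.2, 16.7, 0, 0, 0, 0, 0.4]])

```text
time: 6.97
tool_pos: [0.551, -0.0721, 0.2263]
tool_rot: [-0.0, 0.999, 0.048, -0.0]
wrist_force: [0.9, -0.4, -2.2]
grip_width: 0.0488
```

Emit:
send_rows(targets=[[-1.3, 3.5, 0, 0, 0, 0, 0.4], [-2.6, 7, 0, 0, 0, 0, 0.4], [-3.9, 10.5, 0, 0, 0, 0, 0.4], [-5.2, 14, 0, 0, 0, 0, 0.4], [-6.5, 17.5, 0, 0, 0, 0, 0.4]])

```text
time: 7.38
tool_pos: [0.5031, -0.2527, 0.2265]
tool_rot: [-0.0, 0.999, 0.048, -0.0]
wrist_force: [0.8, -0.1, -1.3]
grip_width: 0.0485
```

Run:
```python
from fit import *
shift([.479,-.341,.10])
```

```text
shift cm [-3.24  8.56 12.65] yaw now 5.51 rz None
```

Emit:
send_rows(targets=[[-1, 2.7, 2, 0, 0, 0, 0.4], [-2, 5.2, 4, 0, 0, 0, 0.4], [-2.7, 7.2, 6, 0, 0, 0, 0.4], [-3.2, 8.6, 8, 0, 0, 0, 0.4], [-3.2, 8.6, 10, 0, 0, 0, 0.4]])

```text
time: 7.8
tool_pos: [0.4782, -0.3443, 0.1254]
tool_rot: [0.001, 0.999, 0.045, -0.001]
wrist_force: [-0.0, 0.0, -1.5]
grip_width: 0.0489
```

Emit:
send_rows(targets=[[0, 0, 1, 0, 0, 0, 0.4], [0, 0, 2, 0, 0, 0, 0.4], [0, 0, 2, 0, 0, 0, 0.4], [0, 0, 2, 0, 0, 0, 0.4]])

```text
time: 8.13
tool_pos: [0.4809, -0.3388, 0.1069]
tool_rot: [-0.0, 0.999, 0.049, 0.0]
wrist_force: [-0.8, -0.0, -2.3]
grip_width: 0.0488
```

Run:
```python
from fit import *
c,W,f=cam('wrist','w3.png'); spot('wrist',W,['bobbin','tray'])
shift([.479,-.341,.038]); print(bot.get_obs()['wrist_force'])
c,W,f=cam('top','t3.png'); spot('top',W,['bobbin','tray'])
c,W,f=cam('scene'); spot('scene',W,['bobbin','tray'])
cv2.imwrite('pics/s3.png',cv2.resize(c['pixels'][100:300,50:300,::-1],None,fx=3,fy=3))
```

```text
wrist bobbin 0.79 [ 0.4815 -0.3387  0.0743]
wrist tray 0.68 [ 0.4761 -0.3391  0.0043]
shift cm [-0.25  0.1   6.99] yaw now 5.54 rz None
[-0.99006744 -0.39044249 -1.87943536]
top bobbin 0.75 [ 0.7918  0.1145 -0.0009]
top bobbin 0.68 [ 0.6208  0.2448 -0.0037]
top bobbin 0.55 [0.7637 0.2382 0.0029]
scene bobbin 0.77 [0.6203 0.244  0.002 ]
scene bobbin 0.73 [0.796  0.1123 0.0021]
scene bobbin 0.69 [ 0.4796 -0.3399  0.0761]
scene tray 0.73 [ 0.4796 -0.3411  0.0034]
```

View pics/s3.png

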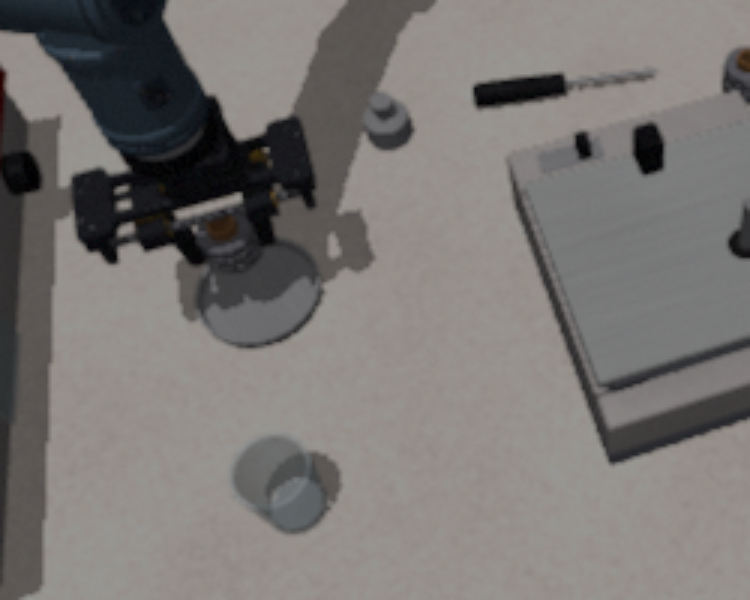

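View pics/w3.png

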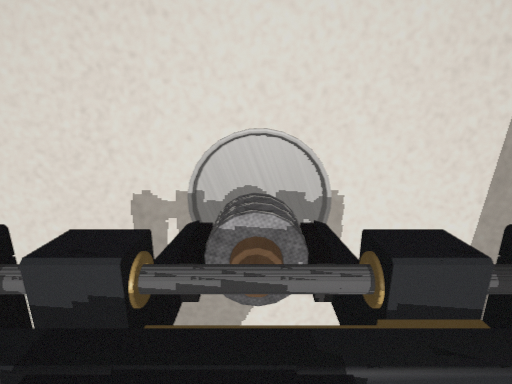

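The bobbin is upright and centred over the tray, at (230,230) in the scene crop, about 7 cm above the floor. I'll lower it.

Emit:
send_rows(targets=[[-0.1, 0.1, 1.5, 0, 0, 0, 0.4], [-0.2, 0.1, 3, 0, 0, 0, 0.4], [-0.2, 0.1, 4.5, 0, 0, 0, 0.4], [-0.2, 0.1, 5.5, 0, 0, 0, 0.4], [-0.2, 0.1, 6.2, 0, 0, 0, 0.4]])

```text
time: 9.0
tool_pos: [0.478, -0.3406, 0.0436]
tool_rot: [-0.0, 0.999, 0.048, -0.001]
wrist_force: [-0.1, -0.2, -2.0]
grip_width: 0.0485
```

Emit:
send_rows(targets=[[0, 0, 0.2, 0, 0, 0, 0.4], [0, 0, 0.4, 0, 0, 0, 0.4], [0, 0, 0.5, 0, 0, 0, 0.4], [0, 0, 0.5, 0, 0, 0, 0.4]])

```text
time: 9.33
tool_pos: [0.4788, -0.3411, 0.0401]
tool_rot: [0.0, 0.999, 0.048, 0.0]
wrist_force: [-0.1, -0.5, -1.4]
grip_width: 0.049
```

Emit:
send_rows(targets=[[0, 0, 0.1, 0, 0, 0, 0.4], [0, 0, 0.2, 0, 0, 0, 0.4], [0, 0, 0.3, 0, 0, 0, 0.4], [0, 0, 0.3, 0, 0, 0, 0.4]])

```text
time: 9.67
tool_pos: [0.4787, -0.3411, 0.0372]
tool_rot: [0.0, 0.999, 0.048, 0.0]
wrist_force: [-0.5, 0.7, 3.1]
grip_width: 0.0487
```

Emit:
send_rows(targets=[[0, 0, 0, 0, 0, 0, 0.6], [0, 0, 0, 0, 0, 0, 0.65], [0, 0, 0, 0, 0, 0, 0.7], [0, 0, 0, 0, 0, 0, 0.72], [0, 0, 0, 0, 0, 0, 0.72]])

```text
time: 10.08
tool_pos: [0.4785, -0.3409, 0.0367]
tool_rot: [0.0, 0.999, 0.048, 0.0]
wrist_force: [-0.1, 0.5, -0.5]
grip_width: 0.0634
```

Emit:
send_rows(targets=[[0, 0, -1, 0, 0, 0, 0.72], [0, 0, -2, 0, 0, 0, 0.75], [0, 0, -4, 0, 0, 0, 0.75], [0, 0, -7, 0, 0, 0, 0.75], [0, 0, -10, 0, 0, 0, 0.75]])

```text
time: 10.5
tool_pos: [0.4781, -0.3407, 0.1384]
tool_rot: [-0.0, 0.999, 0.048, -0.0]
wrist_force: [0.4, -0.6, 0.5]
grip_width: 0.066
```

Emit:
send_rows(targets=[[0, 0, -3.5, 0, 0, 0, 0.75], [0, 0, -7, 0, 0, 0, 0.75]])

```text
time: 10.67
tool_pos: [0.4782, -0.3407, 0.2093]
tool_rot: [0.0, 0.999, 0.048, 0.0]
wrist_force: [-0.3, -0.5, 0.6]
grip_width: 0.0662
```

Run:
```python
from fit import *
c,W,f=cam('wrist','w4.png'); spot('wrist',W,['bobbin','tray'])
c,W,f=cam('scene'); spot('scene',W,['bobbin','tray'])
p=[0.57261018,0.04920781,0.09515658]
g=loc(p,L['grip']); print(g); shift([*g[:2],.23],p[2])
```

```text
wrist bobbin 0.57 [ 0.4799 -0.3402  0.0039]
wrist tray 0.77 [ 0.4787 -0.3397  0.0042]
scene bobbin 0.89 [0.6218 0.2473 0.0028]
scene bobbin 0.86 [7.947e-01 1.137e-01 3.000e-04]
scene bobbin 0.72 [ 0.4774 -0.3406  0.0045]
scene tray 0.7 [ 0.4813 -0.3421  0.001 ]
[0.48998567 0.04132173 0.126     ]
shift cm [  4.88 -37.89  -2.36] yaw now 5.51 rz 0.06
```

View pics/w4.png

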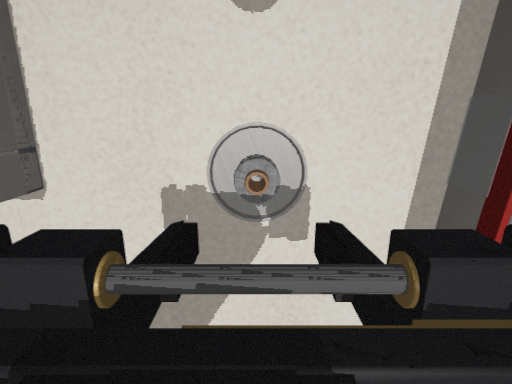

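The bobbin stands centred in the tray at (257,180) and is released. Next is the grip.

Emit:
send_rows(targets=[[0.4, -3, -1, 0, 0, 0, 0.75], [0.9, -7, -2, 0, 0, 0, 0.75], [1.4, -11, -2.4, 0, 0, 0, 0.75], [1.9, -15, -2.4, 0, 0, 0, 0.75], [2.4, -19, -2.4, 0, 0, 0, 0.75]])

```text
time: 11.38
tool_pos: [0.4832, -0.1476, 0.2298]
tool_rot: [-0.0, 0.999, 0.048, -0.001]
wrist_force: [1.0, -0.2, 0.2]
grip_width: 0.0664
```

Emit:
send_rows(targets=[[0.5, -4, 0, 0, 0, 0, 0.75], [1, -8, 0, 0, 0, 0, 0.75], [1.5, -12, 0, 0, 0, 0, 0.75], [2, -15.5, 0, 0, 0, 0, 0.75], [2.4, -18.4, 0, 0, 0, 0, 0.75]])

```text
time: 11.8
tool_pos: [0.4891, 0.039, 0.2296]
tool_rot: [-0.0, 0.999, 0.049, -0.001]
wrist_force: [0.1, 0.3, -0.0]
grip_width: 0.0661
```

Emit:
send_rows(targets=[[0, -0.4, 1, 0, 0, 0, 0.7], [0, -0.4, 3, 0, 0, 0, 0.7], [0, -0.4, 4, 0, 0, 0, 0.7], [0, -0.4, 4, 0, 0, 0, 0.7]])

```text
time: 12.13
tool_pos: [0.4877, 0.039, 0.1877]
tool_rot: [0.0, 0.999, 0.048, -0.003]
wrist_force: [-1.1, 0.2, -0.5]
grip_width: 0.0616
```

Run:
```python
from fit import *
p=[0.57261018,0.04920781,0.09515658]
for i in range(3): 
  c,W,f=cam('wrist','w5.png'); spot('wrist',W,['grip','tab_top'])
g=loc(p,L['grip']); print(g); shift([*g[:2],.126],p[2])
```

```text
wrist grip 0.55 [0.4928 0.0412 0.1231]
wrist tab_top 0.48 [ 0.4536 -0.013   0.1106]
wrist grip 0.74 [0.4921 0.0394 0.1288]
wrist tab_top 0.53 [ 0.4524 -0.0133  0.1106]
wrist grip 0.7 [0.4907 0.0422 0.1251]
wrist tab_top 0.68 [ 0.4532 -0.0137  0.1119]
wrist tab_top 0.2 [0.5999 0.1007 0.0995]
[0.48998567 0.04132173 0.126     ]
shift cm [-0.02 -0.15  6.52] yaw now 5.48 rz 0.03
```

View pics/w5.png

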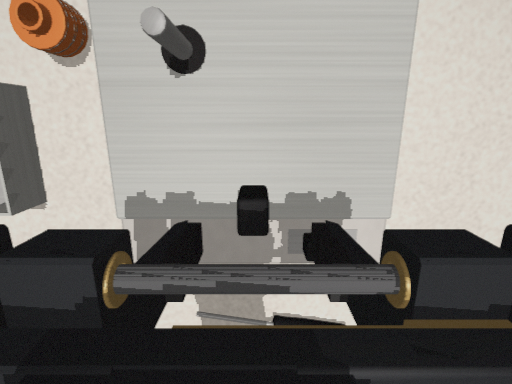

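The grip block is at (253,210), centred between the fingers. I'll descend and close.

Emit:
send_rows(targets=[[0.1, 0, 1.5, 0, 0, 0, 0.7], [0.1, -0.1, 3, 0, 0, 0, 0.7], [0.1, -0.1, 4.5, 0, 0, 0, 0.7], [0.1, -0.1, 5.5, 0, 0, 0, 0.7], [0.1, -0.1, 6.2, 0, 0, 0, 0.7]])

```text
time: 13.0
tool_pos: [0.4906, 0.0409, 0.1279]
tool_rot: [0.0, 0.999, 0.048, -0.0]
wrist_force: [-1.0, -0.5, -0.2]
grip_width: 0.0615
```

Emit:
send_rows(targets=[[0, 0, 0, 0, 0, 0, 0.15], [0, 0, 0, 0, 0, 0, 0.15], [0, 0, 0, 0, 0, 0, 0.15], [0, 0, 0, 0, 0, 0, 0.15], [0, 0, 0, 0, 0, 0, 0.15]], newtons=25)

```text
time: 13.42
tool_pos: [0.4913, 0.0411, 0.1293]
tool_rot: [-0.0, 0.999, 0.048, 0.001]
wrist_force: [-0.4, -0.4, -0.4]
grip_width: 0.0304
```

Emit:
send_rows(targets=[[0, 0, 0, 0, 0, 0, 0.15], [0, 0, 0, 0, 0, 0, 0.15], [0, 0, 0, 0, 0, 0, 0.15], [0, 0, 0, 0, 0, 0, 0.15]])

```text
time: 13.75
tool_pos: [0.4911, 0.042, 0.1291]
tool_rot: [-0.0, 0.999, 0.048, 0.0]
wrist_force: [-0.9, 5.6, 4.4]
grip_width: 0.0216
```

Emit:
send_rows(targets=[[0, 0, -0.2, 0, 0, 0, 0.15], [0, 0, -0.4, 0, 0, 0, 0.15], [0, 0, -0.4, 0, 0, 0, 0.15], [0, 0, -0.4, 0, 0, 0, 0.15]])

```text
time: 14.08
tool_pos: [0.4917, 0.0421, 0.1328]
tool_rot: [-0.001, 0.999, 0.048, 0.001]
wrist_force: [3.1, 5.2, -3.9]
grip_width: 0.0219
```

Emit:
send_rows(targets=[[0, 0, -0.2, 0, 0, 0, 0.15], [0, 0, -0.4, 0, 0, 0, 0.15], [0, 0, -0.6, 0, 0, 0, 0.15], [0, 0, -0.6, 0, 0, 0, 0.15]])

```text
time: 14.42
tool_pos: [0.4928, 0.0422, 0.1393]
tool_rot: [-0.001, 0.999, 0.048, 0.002]
wrist_force: [5.4, 5.5, -5.2]
grip_width: 0.0216
```

It rose 10 mm with only about 5 N, so the cover appears free. I'll raise it further and check.

Emit:
send_rows(targets=[[0, 0, -0.4, 0, 0, 0, 0.15], [0.1, 0, -0.8, 0, 0, 0, 0.15], [0.3, 0, -1.2, 0, 0, 0, 0.15], [0.4, 0, -1.6, 0, 0, 0, 0.15], [0.4, 0, -1.6, 0, 0, 0, 0.15]])

```text
time: 14.83
tool_pos: [0.4967, 0.0426, 0.1554]
tool_rot: [-0.001, 0.999, 0.048, 0.002]
wrist_force: [4.6, 5.0, -5.5]
grip_width: 0.0218
```

Run:
```python
from fit import *
c,W,f=cam('scene'); spot('scene',W,['grip','cover_hinge'])
cv2.imwrite('pics/s5.png',cv2.resize(c['pixels'][100:260,180:380,::-1],None,fx=3.5,fy=3.5))
p=[0.57261018,0.04920781,0.09515658]
h=loc(p,L['cover_hinge']); t=bot.get_obs()['tool_pos']; print(bot.get_obs()['wrist_force'])
d=t-h; fw=-(d[0]*np.cos(p[2])+d[1]*np.sin(p[2])); print('fwd,up',fw,d[2],'r',np.hypot(fw,d[2]),'ang',np.arctan2(d[2],fw))
```

```text
scene grip 0.95 [0.4981 0.0432 0.1557]
scene cover_hinge 0.96 [0.6873 0.0595 0.0866]
scene cover_hinge 0.34 [ 0.4495 -0.0159  0.1075]
[ 5.0858695   5.34091543 -5.66730201]
fwd,up 0.19132448097853616 0.07002229352855897 r 0.20373556050112096 ang 0.3508456393755502
```

View pics/s5.png

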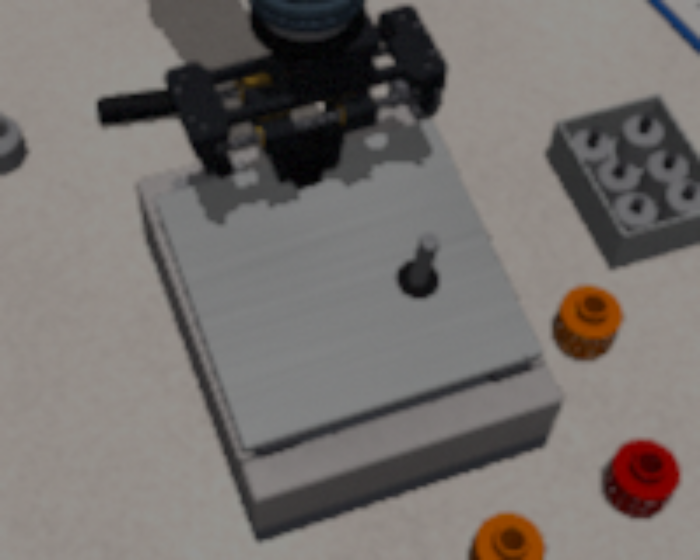

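The cover is lifted about 0.13 rad and follows the hand, with the grip between the fingers at (305,150) in the crop. It isn't caught, so the tab can stay alone. I'll continue along the arc.

Emit:
send_rows(targets=[[0.45, 0, -1.1, 0, 0, 0, 0.15], [1, 0, -2.2, 0, 0, 0, 0.15], [1.55, 0, -3.3, 0, 0, 0, 0.15], [2.2, 0, -4.35, 0, 0, 0, 0.15], [2.9, 0, -5.35, 0, 0, 0, 0.15]])

```text
time: 15.4
tool_pos: [0.5221, 0.045, 0.2078]
tool_rot: [-0.0, 0.999, 0.048, -0.002]
wrist_force: [-0.9, 4.5, -4.3]
grip_width: 0.0218
```

```bash
cat > arc.py <<'E'
from fit import *
def arc():
    p=[0.57261018,0.04920781,0.09515658]
    h=loc(p,L['cover_hinge']); t=bot.get_obs()['tool_pos']; print(bot.get_obs()['wrist_force'],bot.get_obs()['joints'].round(2))
    d=t-h; fw=-(d[0]*np.cos(p[2])+d[1]*np.sin(p[2])); print('fwd,up',fw,d[2],'r',np.hypot(fw,d[2]),'ang',np.arctan2(d[2],fw))
E
python3 -c "
from arc import *
c,W,f=cam('scene'); spot('scene',W,['grip']); arc()"
```

```text
scene grip 0.86 [0.5271 0.0461 0.2081]
[-4.23532851  5.41373554 -1.59253714] [ 0.11  0.41 -0.35  1.9   0.18  0.87 -1.8 ]
fwd,up 0.16489627461724252 0.12368778510043381 r 0.2061296911308416 ang 0.6435615722323007
```

Emit:
send_rows(targets=[[0.8, 0, -0.95, 0, 0, 0, 0.15], [1.65, 0, -1.85, 0, 0, 0, 0.15], [2.5, 0, -2.7, 0, 0, 0, 0.15], [3.45, 0, -3.5, 0, 0, 0, 0.15], [4.4, 0, -4.2, 0, 0, 0, 0.15]])

```text
time: 15.92
tool_pos: [0.564, 0.049, 0.2499]
tool_rot: [0.0, 0.999, 0.048, -0.004]
wrist_force: [-10.9, 3.2, 8.2]
grip_width: 0.0219
```

```bash
python3 -c "
from arc import *
c,W,f=cam('scene'); spot('scene',W,['grip']); arc()"
```

```text
scene grip 0.93 [0.5703 0.0486 0.245 ]
[-11.61423852   3.95840197   8.94606721] [ 0.1   0.43 -0.35  1.75  0.17  1.   -1.78]
fwd,up 0.12176126189714205 0.16604022229212678 r 0.2059008506966479 ang 0.9380536319744801
```

Emit:
send_rows(targets=[[0.7, 0, -0.8, 0, 0, 0, 0.15], [1.6, 0, -1.35, 0, 0, 0, 0.15], [2.5, 0, -1.85, 0, 0, 0, 0.15], [3.05, 0, -2.1, 0, 0, 0, 0.15], [3.05, 0, -2.1, 0, 0, 0, 0.15]])

```text
time: 16.43
tool_pos: [0.5974, 0.0522, 0.2714]
tool_rot: [-0.0, 0.999, 0.048, -0.001]
wrist_force: [-5.3, 2.5, 3.7]
grip_width: 0.0216
```

Emit:
send_rows(targets=[[0, 0, 0, 0, 0, 0, 0.15], [0, 0, 0, 0, 0, 0, 0.15], [0, 0, 0, 0, 0, 0, 0.15]])

```text
time: 16.68
tool_pos: [0.5967, 0.0521, 0.2711]
tool_rot: [-0.0, 0.999, 0.048, -0.001]
wrist_force: [-3.2, 3.8, 2.8]
grip_width: 0.0218
```

```bash
python3 -c "
from arc import *
c,W,f=cam('scene','s7.png'); spot('scene',W,['grip','cover_hinge','post_foot','bobbin','tray']); arc()
cv2.imwrite('pics/s7b.png',cv2.resize(c['pixels'][60:260,180:380,::-1],None,fx=3,fy=3))
c,W,f=cam('top','t7.png'); spot('top',W,['grip','post_foot','bobbin','tray']); arc()"
```

```text
scene grip 0.77 [0.5989 0.0517 0.2696]
scene grip 0.48 [ 0.4806 -0.3438  0.0034]
scene cover_hinge 0.75 [0.685  0.0563 0.0852]
scene post_foot 0.97 [0.6391 0.1008 0.1574]
scene bobbin 0.77 [0.6204 0.2469 0.0032]
scene bobbin 0.7 [7.954e-01 1.152e-01 7.000e-04]
scene bobbin 0.68 [7.621e-01 2.387e-01 1.000e-04]
scene tray 0.76 [ 0.4806 -0.3438  0.0016]
[-4.1800449   4.17803493  2.96402985] [ 0.09  0.46 -0.34  1.65  0.17  1.06 -1.78]
fwd,up 0.09075997945362622 0.1860526123534389 r 0.2070095370604013 ang 1.116941004031021
top bobbin 0.92 [ 0.477  -0.3416  0.0014]
top bobbin 0.66 [ 0.6243  0.2485 -0.0032]
top bobbin 0.61 [0.7652 0.2389 0.0035]
top tray 0.92 [ 0.4785 -0.3407  0.0017]
[-3.4878843   4.0654496   2.14229537] [ 0.09  0.46 -0.34  1.65  0.17  1.06 -1.78]
fwd,up 0.09073608066438049 0.1860866860891029 r 0.20702968645572858 ang 1.117116913281057
```

View pics/s7b.png

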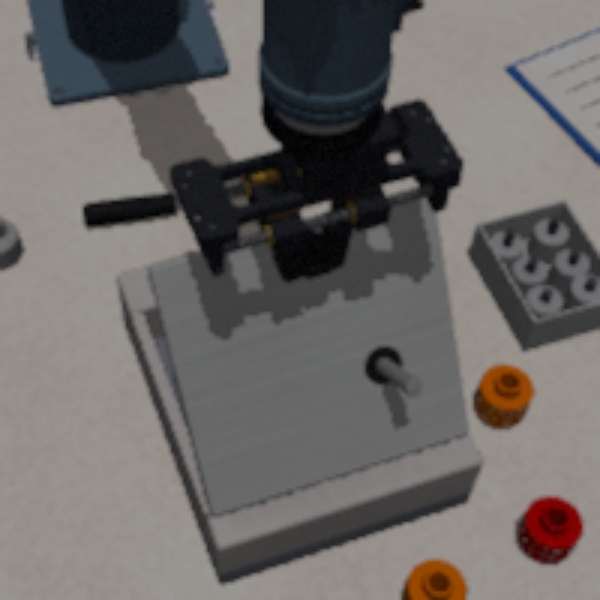

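View pics/t7.png

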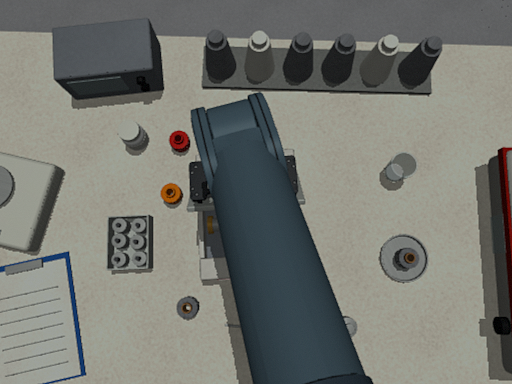

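The cover is up at about 0.87–0.90 rad and held between the fingers. The bobbin stands in the tray at (405,258), and the bystanders haven't moved. I'm handing in.

```bash
python3 -c "
from h import *
o=bot.get_obs(); print(o['tool_pos'],o['wrist_force'],o['grip_width'])
print(bot.finish_job())"
```

```text
[0.5967087  0.052096   0.27108669] [-3.4878843   4.0654496   2.14229537] 0.021711362244428788
the job is handed in; nothing more can be done
None
```

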